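# Hatch-switch check on the card incubator: keys, quarter-turn fastener, hold the panel shut

### The job

The card incubator's sprung access panel has a new gasket and its hatch switch needs checking: start the check by pressing the red, then the yellow, then the green key fully down, one at a time, leaving the blue key alone. Then turn the panel's black wing fastener anticlockwise until its white line is in line with the white marks, so that its tongue meets the slot, and press the panel down flush on its frame with the gripper's fingers, never forcing the tongue against the frame. Do not lock it: finish while still holding the panel pressed shut, with the fastener in line and the things around the incubator left where they are.

Things in the scene. Friction and masses are not known exactly. Their poses are not given: they have to be found in the camera images.
- incubator: card incubator, white and grey, 330 mm deep (x), 300 mm wide (y), upright, fixed on the bench. Origin on the bench under its middle; x runs from the sloping key console at the front (x -165 to -75 mm, nearest the robot) to the back, z up. Its top frame is at z = 115 mm, with a slot for the fastener's tongue
- hatch: blue access panel on the incubator's top, 200 (x) x 196 (y) x 6 mm. Origin on its hinge, which runs along the incubator's y at x = 135, z = 121 mm in the incubator's frame; the panel reaches from x = -2 to -202 mm, upper face at z = +3 mm, own z = that face's normal. A hinge spring stands its front edge up, z leaning back (to the incubator's +x) by 0.20 to 0.24 rad; flush it is level
- hatch_press (a point): point on the panel's bare upper face, 183 mm from the hinge, 55 mm left (+y) of the fastener: a good place to press; axes as the hatch. Flush on its gasket the panel meets a hard stop and pushes back with about 8 N here; let go, it springs up. With the fastener out of line the tongue lands on the frame and stops the panel at about 0.085 rad
- fastener (a joint): angle of the wing fastener (rad): 0 with its white line in line with the white marks, its tongue over the frame's slot; positive = clockwise from there, seen from above. Starts at 0.8 to 1.55; turn it anticlockwise to 0. Stops at -0.45 and 1.6, none at 0. Stays where left (friction 0.05 N m). The tongue passes the slot within about 0.2 rad
- fastener_grip (a point): on the black wing fastener's turning axis, 26 mm above the panel's upper face and 183 mm from the hinge: put the TCP here to grip. The wing is a bar 10 mm thick, 40 mm long, from 9 to 28 mm above the panel on a 32 mm hub, white line along its top. Site y runs along the wing, x across it (grip along x), z is the turning axis; at joint 0 the wing lies along the hatch's y
- key_red (a joint): travel of the red key (m): 0 up, 0.005 fully down; springs back; fully down takes 4 N
- key_red_top (a point): middle of the top of the round red key, 22 mm across, second from the left (seen from the robot) in the row of four on the sloping console, 40 mm apart. z is the key's outward axis (it is pressed along -z), tilted 22.9 degrees from vertical towards the robot; y along the row. The key stands 7.5 mm proud of the console, 5 mm proud of its bezel
- key_yellow (a joint): travel of the yellow key (m): 0 up, 0.005 fully down; springs back; fully down takes 4 N
- key_yellow_top (a point): middle of the top of the round yellow key, 22 mm across, leftmost (seen from the robot) in the row of four on the sloping console, 40 mm apart. z is the key's outward axis (it is pressed along -z), tilted 22.9 degrees from vertical towards the robot; y along the row. The key stands 7.5 mm proud of the console, 5 mm proud of its bezel
- key_green (a joint): travel of the green key (m): 0 up, 0.005 fully down; springs back; fully down takes 4 N
- key_green_top (a point): middle of the top of the round green key, 22 mm across, rightmost (seen from the robot) in the row of four on the sloping console, 40 mm apart. z is the key's outward axis (it is pressed along -z), tilted 22.9 degrees from vertical towards the robot; y along the row. The key stands 7.5 mm proud of the console, 5 mm proud of its bezel
- key_blue (a joint): travel of the blue key (m): 0 up, 0.005 fully down; springs back; fully down takes 4 N; not part of this job, leave it up
- key_blue_top (a point): middle of the top of the round blue key, 22 mm across, second from the right (seen from the robot) in the row of four on the sloping console, 40 mm apart. z is the key's outward axis (it is pressed along -z), tilted 22.9 degrees from vertical towards the robot; y along the row. The key stands 7.5 mm proud of the console, 5 mm proud of its bezel
- dropper: small white dropper bottle with red cap, 34 mm diameter, 75 mm tall, beside the incubator; bystander, leave it alone
- timer: small white bench timer with a dark face, 30 x 60 x 55 mm, beside the incubator; bystander, leave it alone
- driver: red-handled screwdriver lying on the bench beside the incubator, 160 mm long; bystander, leave it alone
- tube_rack: black tube rack, 100 x 200 x 30 mm, holding capped tubes up to 98 mm tall; bystander, leave it alone
- reagent: amber reagent bottle with white cap, 44 mm diameter, 85 mm tall, beside the incubator; bystander, leave it alone
- beaker: clear beaker, 80 mm wide, 100 mm tall; bystander, leave it alone

How it is judged:
By the outcome, as a careful person would: the job done as asked, in the order asked, and still so for the second after the job is handed in, while the arm keeps its last pose, push and grip.
It also fails if it takes over 58 s, if anything falls off the work surface, if the arm or the gripper's body presses on something with over 40 N, if the wrist force passes 120 N, or if a joint passes its speed limit or range.

### The arm

A 7-joint arm with a two-finger parallel gripper is mounted at the origin on the work surface. World frame = base frame: x ahead of the robot, y to its left, z up, the work surface at z = 0. Lengths are in mm, angles in rad, forces in N, time in s.
With the tool pointing down it reaches from about 400 to 850 mm from the base axis. Payload 6.9 kg.
Tool frame: the origin (TCP) lies between the finger pads, 19 mm behind the fingertips; this is the grasp point; z points along the fingers, y is the line along which they close (so a half turn about z gives the same grasp; the last joint's range is limited). The gripper opens to 85 mm and grips with 20 to 120 N. Pads are 22 mm wide; open, the fingers measure 114 mm over their backs; the gripper's body (76 mm by 85 mm) begins 54 mm behind the grasp point. The pads swing forward as they close: fully open they stand 13 mm farther back than shut.
Start: joints at [-1.105, 0.507, -0.238, 1.5, 0.126, 1.149, -0.155], TCP at [220.657, 584.741, 249.975] pointing down, gripper open.
Joint ranges: [-3.08, 3.08], [-0.24, 2.05], [-1.43, 1.35], [0, 2.5], [-1.52, 4.66], [0.17, 1.96], [-2.89, 2.89]. Speed limits (rad/s): [2.39, 2.39, 3.14, 3.14, 3.14, 3.14, 3.14].

### API

Orientations are given as a rotation vector (axis times angle).
In Python, from plant import status, cams, manip gives the robot as it stands.
- The arm moves only by the tool arm_command, never from a script. Its argument "steps" is one flat list of numbers, 7 for each row, row after row: the shift along the world's x, y, z in mm, then the turn, a rotation vector about the world's x, y, z in rad, then the finger opening in mm, from 0 to 85.4. In form: [x, y, z, rx, ry, rz, gripper, x, y, z, rx, ry, rz, gripper, ...]. A call has 1 to 5 rows; each row shifts and turns the commanded pose from where the row before left it; what a row does not reach is not made up. A row lasts 1/10 s, in which the tool goes at most 50 mm and 8.59 degrees, less where a joint would pass 70% of its speed; a pose out of reach is approached as far as the arm can. A call with a gripper value outside its range is refused whole. The fingers move at their own pace and stop on an object; the grip force is fixed at half the most. Time passes only in rows, so rows that do not move let the fingers close. It gives the time, the measured TCP pose, the force, the opening and the grip force at its end, in the units of the state.
- status.state(): the state, without advancing time (a new reading comes with each control period).
- cams.snapshot(name): name is "scene" or "top" or "wrist"; returns a dict with "img" (384x512x3 uint8, red, green, blue), "range_z" (384x512 float32, mm along the optical axis (not along the pixel's ray), 0 where there is no reading), "K" (3x3 intrinsics, pixels), "k1" (the pictures are not rectified: a ray, as slopes to the right and down, at radius r is drawn at 1 + k1 r^2 times it, then the intrinsics apply), "R" (3x3) and "t" (3): a world point X has camera coordinates R X + t. Camera axes: x right, y down, z forward; pixel columns grow to the right and rows downward; lengths in mm; the calibration is good to about 2 mm. A picture is of the moment at which its call begins.
- manip.finish_job(): hands the job in; it is judged then, once.
Trained networks look in the newest picture that a camera, given by its name, has taken for a name from the list of things; names that differ only in an ending like _2 or _b are one class to them, and where a whole thing is asked for, a point or a joint stands for the part that bears it (a point fixed in the world has none). Each returns a list of dicts, best first, with "score" (0 to 1); they miss things now and then, are a little off and sometimes report something else, mostly with a low value. They report only what shows in the picture. A call takes as long as a camera call.
- cams.find_in(camera, name): "uv" ([column, row] in pixels, amid what is visible of it).
- cams.trace(camera, name): "mask" (384x512 bool, what is visible of it) and "uv" ([column, row] in pixels, amid what is visible of it).
- cams.pinpoint(camera, name): "uv" ([column, row] in pixels: a listed point, or the origin of a listed thing).
The state is a dict: "clock": time; "joint_pos": joint angles; "joint_vel": joint speeds; "joint_efforts": joint torques, N m; "position": TCP position; "orientation": TCP orientation; "contact_force": force on the tool from outside, world axes, zero at the start; "ft_torque": the same for the moment, N m; "opening": opening from 0.0 (shut) to 1.0 (fully open); "grip_force": force on a finger pad.
Only numpy, scipy, OpenCV 4.12 (cv2) and the standard library are available. Lean on these libraries where they do the work, as an engineer would, in place of code of your own. Each camera call takes 0.05 s, during which the arm holds its last target. There are 200 camera calls.

## Working session

There is one attempt and no reset: what is moved stays moved. The work goes in short steps, Python scripts to look and compute and a tool call to move; the robot and the scene stay as the last step left them, time stands still between calls to the robot, and variables do not carry over. Pictures are saved under pics/ and viewed, at most 10 in all, crops included, and the job is handed in when it is done.

Besides the shell and the picture viewer there is one more tool, called after "Emit:" as name(argument=value, ...) on one line, values as JSON. arm_command: Moves the arm, as the interface text tells. Its arguments: {"type":"object","properties":{"steps":{"type":"array","items":{"type":"number"}}},"required":["steps"]}

```bash
mkdir -p pics
cat > h.py <<'E'
import numpy as np, cv2
from plant import status, cams, manip
from scipy.spatial.transform import Rotation as Ro
def ray(s,uv):
    K=s["K"]; d=np.array([(uv[0]-K[0,2])/K[0,0],(uv[1]-K[1,2])/K[1,1]]); u=d.copy()
    for _ in range(20): u=d/(1+s["k1"]*(u@u))
    return np.array([u[0],u[1],1.])
def world(s,uv,z=None):
    c,r=int(round(uv[0])),int(round(uv[1]))
    if z is None:
        p=s["range_z"][max(r-2,0):r+3,max(c-2,0):c+3]; p=p[p>0]; z=np.median(p) if p.size else 0
    return s["R"].T@(ray(s,uv)*z-s["t"])
def onplane(s,uv,h):
    R=s["R"];o=-R.T@s["t"];d=R.T@ray(s,uv);return o+d*(h-o[2])/d[2]
def save(s,n): cv2.imwrite("pics/"+n,cv2.cvtColor(s["img"],cv2.COLOR_RGB2BGR))
E
python3 - <<'E'
from h import *
np.set_printoptions(precision=1,suppress=True)
print(status.state())
S={}
for c in("scene","top"):
    s=S[c]=cams.snapshot(c); save(s,c+"1.png"); print(c,-s["R"].T@s["t"])
    for n in("key_red_top","key_yellow_top","key_green_top","key_blue_top","hatch_press","fastener_grip","hatch","incubator"):
        for d in cams.pinpoint(c,n)[:1]: print(n,np.array(d["uv"]),round(d["score"],2),world(s,d["uv"]))
a,b=[cv2.imread("pics/%s1.png"%c) for c in S]
E
```

```text
{'clock': 0.0, 'joint_pos': array([-1.1,  0.5, -0.2,  1.5,  0.1,  1.1, -0.2]), 'joint_vel': array([ 0., -0., -0., -0., -0., -0.,  0.]), 'joint_efforts': array([  0. , -62.1,  -2.2, -25. ,   0. ,   0. ,  -0. ]), 'position': array([220.6, 584.3, 249.1]), 'orientation': array([-0.6, -3.1,  0. ]), 'contact_force': array([ 0.2, -0.4, -0.5]), 'ft_torque': array([0.1, 0. , 0. ]), 'grip_force': 0.0, 'opening': 1.0027086265488137}
scene [1002.9 -820.8 1157.4]
key_red_top [253.6 184.1] 0.46 [444.   81.5  64. ]
key_yellow_top [234.3 198.4] 0.6 [417.   -6.6  53.7]
key_green_top [131.7 304.3] 0.71 [ 393.2 -508.9   58.5]
key_blue_top [247.1 187.8] 0.37 [429.9  58.9  56.9]
hatch_press [284.2 176.1] 0.75 [561.9  89.4 159.3]
fastener_grip [273.1 179.7] 0.64 [550.6  31.3 186. ]
hatch [310.8 219.3] 0.91 [711.7  -0.5 116. ]
incubator [281.9 222.4] 0.98 [644.4 -74.1 134.9]
top [ 343.     2.4 1230.8]
key_red_top [235.7 220.7] 0.51 [451.7  73.3  75.3]
key_yellow_top [225.2 217.5] 0.49 [461.  107.2  76. ]
key_green_top [249.3 183. ] 0.62 [552.3  30.4 189.5]
key_blue_top [251.2 222.3] 0.39 [447.9  23.8  74.6]
hatch_press [229.6 187. ] 0.76 [543.4  89.5 166.2]
fastener_grip [248.7 185.9] 0.62 [543.1  31.8 192.4]
hatch [260.5 136.6] 0.96 [719.    0.9 118.5]
incubator [252.5 185.1] 0.55 [549.7  21.2 172. ]
```

Run:
```python
import cv2
a=cv2.imread("pics/scene1.png");b=cv2.imread("pics/top1.png")
cv2.imwrite("pics/s1c.png",cv2.resize(a[120:320,120:400],(784,560),interpolation=3))
cv2.imwrite("pics/t1c.png",cv2.resize(b[60:260,150:370],(660,600),interpolation=3))
```

```text
(no output)
```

View pics/s1c.png

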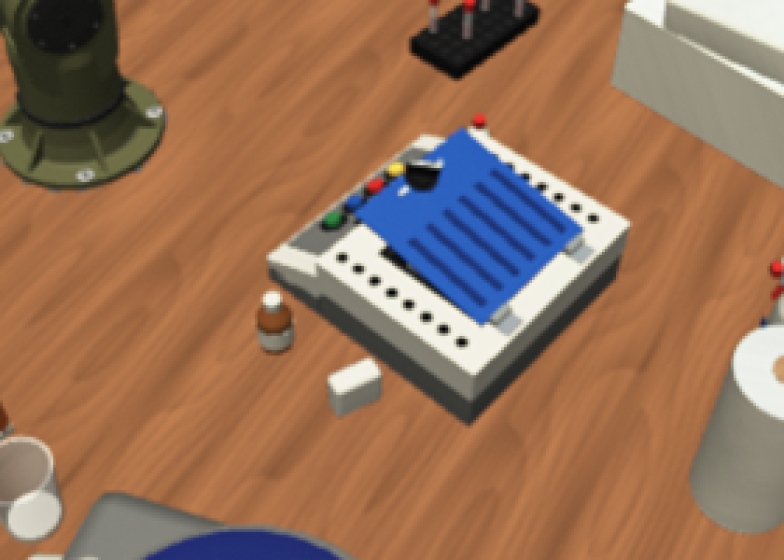

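View pics/t1c.png

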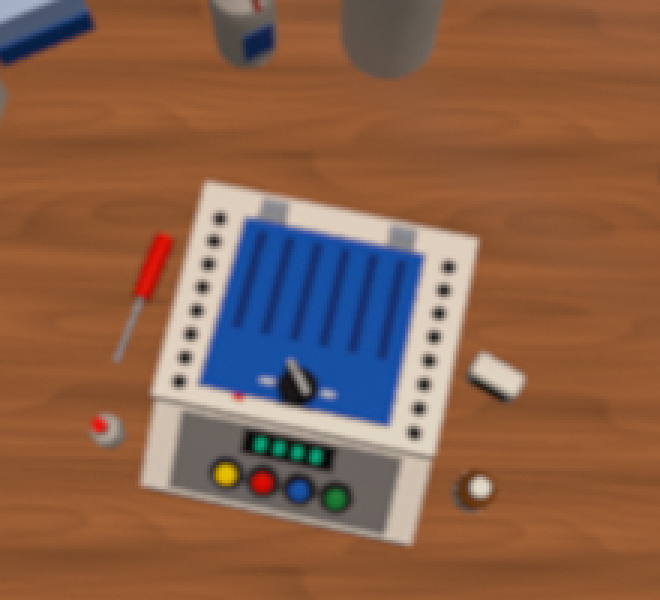

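The top view shows the keys yellow, red, blue, green from left to right at crop (226,474), (262,483), (299,491), (336,498). The fastener's white line is about 0.9 rad clockwise of the marks at (266,380) and (328,394). The bystanders stand clear at the sides. The pinpoint results for the keys are unreliable, so I'll measure them by colour.

```bash
cat >> h.py <<'E'
def frame(yaw): return np.array([[np.cos(yaw),-np.sin(yaw),0],[np.sin(yaw),np.cos(yaw),0],[0,0,1.]])
HS={"red":[(0,6),(174,180)],"yellow":[(22,33)],"green":[(50,80)],"blue":[(105,125)]}
E
python3 - <<'E'
from h import *
np.set_printoptions(precision=2,suppress=True)
s=cams.snapshot("top"); hsv=cv2.cvtColor(s["img"],cv2.COLOR_RGB2HSV)
# expected uv from crop
ex={"yellow":(226,474),"red":(262,483),"blue":(299,491),"green":(336,498)}
P={}
for n,(x,y) in ex.items():
    x,y=x/3+150,y/3+60
    m=np.zeros(hsv.shape[:2],bool)
    for a,b in HS[n]: m|=(hsv[...,0]>=a)&(hsv[...,0]<=b)&(hsv[...,1]>110)&(hsv[...,2]>50)
    v,u=np.nonzero(m); k=(abs(u-x)<7)&(abs(v-y)<7); uv=[u[k].mean(),v[k].mean()]
    P[n]=world(s,uv); print(n,uv,k.sum(),P[n])
d=P["yellow"]-P["green"]; print(np.linalg.norm(d), "yaw",np.arctan2(-d[0],d[1]))
# frame edge of top & panel plane
pl=[]
for x in range(215,380,8):
    for y in range(240,350,8):
        uv=(x/3+150,y/3+60); pl.append(world(s,uv))
pl=np.array(pl); yaw=np.arctan2(-d[0],d[1])
q=pl@frame(yaw); q=q[(q[:,2]>100)]
A=np.c_[q[:,:2],np.ones(len(q))]
c=np.linalg.lstsq(A,q[:,2],rcond=None)[0]; r=q[:,2]-A@c; k=abs(r)<4
c=np.linalg.lstsq(A[k],q[k,2],rcond=None)[0]; print("plane",c,k.sum(),len(k),"tilt",np.arctan(c[0]))
m=[onplane(s,(x/3+150,y/3+60),160) for x,y in((266,380),(328,394),(290,362),(305,395))]
print(m)
print(world(s,cams.find_in("top","fastener_grip")[0]["uv"]), status.state()["orientation"])
E
```

```text
yellow [np.float64(224.9433962264151), np.float64(217.58490566037736)] 53 [460.66 107.98  76.02]
red [np.float64(237.0), np.float64(220.4262295081967)] 61 [452.56  69.15  76.25]
blue [np.float64(249.29090909090908), np.float64(223.0)] 55 [445.37  29.75  76.22]
green [np.float64(261.5), np.float64(225.64)] 50 [437.98  -9.3   75.82]
119.46054291283366 yaw -0.1910257753930344
plane [ -0.23  -0.01 284.59] 238 294 tilt -0.22134330248933126
[array([546.26,  62.79, 160.  ]), array([533.6 ,   0.44, 160.  ]), array([565.24,  39.34, 160.  ]), array([532.01,  23.36, 160.  ])]
[546.12  29.65 189.45] [ 0.56  3.09 -0.  ]
```

```bash
cat >> h.py <<'E'
YAW=-0.191; F=frame(YAW); KZ=F@[-np.sin(.3997),0,np.cos(.3997)]
KEY={"yellow":[460.7,108,76.1],"red":[452.9,69,76.1],"blue":[445.4,29.7,76.1],"green":[437.9,-9.4,76.1]}
def Rtool(z,yd):
    z=np.array(z)/np.linalg.norm(z); y=np.array(yd,float); y-=z*(y@z); y/=np.linalg.norm(y)
    return np.c_[np.cross(y,z),y,z]
def delta(p,R):
    st=status.state(); R0=Ro.from_rotvec(st["orientation"])
    dp=np.array(p)-st["position"]; dr=(Ro.from_matrix(R)*R0.inv()).as_rotvec()
    print("dpos",dp.round(1),"drot",dr.round(3),"deg",np.degrees(np.linalg.norm(dr)).round(1)); return dp,dr
E
python3 - <<'E'
from h import *
R=Rtool(-KZ,F@[0,1,0])
print(KZ,[x for x in delta(np.array(KEY["red"])+59*KZ,R)])
E
```

```text
dpos [ 209.7 -511.4 -119.5] drot [-0.109 -0.385  0.168] deg 24.9
[-0.38206541  0.07387503  0.92117778] [array([ 209.65865373, -511.36482797, -119.53492811]), array([-0.10898797, -0.38498489,  0.16760981])]
```

Emit:
arm_command(steps=[17.5,-42.6,0,0,0,0.05,0,17.5,-42.6,0,0,0,0.05,0,17.5,-42.6,0,0,0,0.05,0,17.5,-42.6,0,0,0,0,0,17.5,-42.6,0,0,0,0,0])

```text
clock: 1.5
position: [308.7, 370.0, 250.1]
orientation: [0.33, 3.124, 0.001]
contact_force: [0.5, -0.6, -0.1]
opening: 0.145
grip_force: 0.0
```

Emit:
arm_command(steps=[17.5,-42.6,0,0,0,0,0,17.5,-42.6,0,0,0,0,0,17.5,-42.6,0,0,0,0,0,17.5,-42.6,0,0,0,0,0,17.5,-42.6,0,0,0,0,0])

```text
clock: 2.0
position: [396.1, 157.0, 250.4]
orientation: [0.33, 3.123, 0.001]
contact_force: [1.0, -0.4, 0.1]
opening: 0.001
grip_force: 0.0
```

Emit:
arm_command(steps=[17.5,-42.6,0,-0.03,-0.09,0,0,17.5,-42.6,0,-0.03,-0.1,0,0,0,0,0,-0.03,-0.1,0,0,0,0,0,-0.03,-0.1,0,0,0,0,0,0,0,0,0])

```text
clock: 2.5
position: [428.8, 73.2, 249.6]
orientation: [0.288, 2.726, -0.11]
contact_force: [-0.2, -0.8, 0.1]
opening: 0.003
grip_force: 0.0
```

Run:
```python
from h import *
R=Rtool(-KZ,F@[0,1,0])
st=status.state(); print(st["clock"],st["position"],st["joint_pos"].round(2),st["contact_force"],st["opening"])
delta(np.array(KEY["red"])+39*KZ,R)
s=cams.snapshot("wrist"); save(s,"w1.png")
```

```text
2.5 [428.76168784  73.18595414 249.59039339] [-0.39  0.07 -0.05  2.25  0.51  0.58  0.53] [-0.19372892 -0.7756643   0.05499459] 0.003406808456734156
dpos [   9.2   -1.3 -137.6] drot [ 0.036 -0.003  0.027] deg 2.6
```

View pics/w1.png

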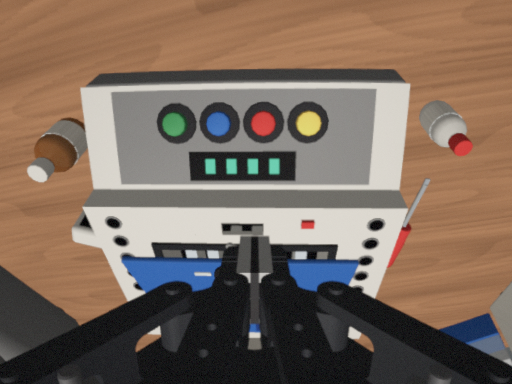

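The wrist view shows green, blue, red and yellow at columns 174, 218, 263 and 309, row about 124. That agrees with the layout, so I'll cross-check positions from it.

Run:
```python
from h import *
s=cams.snapshot("wrist")
for n,u in(("green",174),("blue",218.5),("red",263.5),("yellow",309)):
    print(n,world(s,(u,123.5)).round(1),onplane(s,(u,123.5),76.1).round(1))
```

```text
green [433.9  -7.4  74.4] [433.1  -6.7  76.1]
blue [441.8  31.7  74.7] [441.2  32.1  76.1]
red [449.8  70.5  74.4] [448.9  70.7  76.1]
yellow [457.2 109.5  74.7] [456.5 109.5  76.1]
```

Emit:
arm_command(steps=[2,0,-45,0.036,0,0.027,0,2,0,-45,0,0,0,0,3.4,-0.4,-48,0,0,0,0,4.6,-0.9,-11,0,0,0,0,0,0,0,0,0,0,0])

```text
clock: 3.1
position: [447.3, 66.5, 140.9]
orientation: [0.268, 2.719, -0.076]
contact_force: [0.3, -0.4, 0.9]
opening: -0.003
grip_force: 0.0
```

Emit:
arm_command(steps=[1.9,-0.4,-4.6,0,0,0,0,0.8,-0.1,-1.8,0,0,0,0,0.8,-0.1,-1.8,0,0,0,0,0,0,0,0,0,0,0])

```text
clock: 3.5
position: [450.0, 66.3, 134.2]
orientation: [0.269, 2.716, -0.071]
contact_force: [-0.3, 0.5, 0.2]
opening: -0.001
grip_force: 0.0
```

Run:
```python
from h import *
st=status.state(); print(st["joint_pos"].round(3),st["joint_efforts"].round(1))
p=np.array([451.1,69.9,75.4])
delta(p+19*KZ,Rtool(-KZ,F@[0,1,0])); delta(p+39*KZ,Rtool(-KZ,F@[0,1,0]))
```

```text
[-0.468  0.31   0.128  2.418  1.237  0.193 -0.178] [  0.1 -35.5   1.7 -13.1   0.7   0.4  -0.4]
dpos [ -6.2   5.  -41.3] drot [0.013 0.012 0.009] deg 1.1
dpos [-13.8   6.5 -22.9] drot [0.013 0.012 0.009] deg 1.1
```

Joint 6 is at its limit with the full tilt. I'll press with the tool nearly vertical (0.1 rad), using the up-slope edge of the fingertips on the key.

```bash
cat >> h.py <<'E'
K2={k:np.array(v)+[-1.8,1,-.7] for k,v in KEY.items()}
TZ=-F@[-np.sin(.1),0,np.cos(.1)]; RT=Rtool(TZ,F@[0,1,0]); XF=F@[1,0,0]; XT=F@[np.cos(.1),0,np.sin(.1)]
SL=F@[np.cos(.3997),0,np.sin(.3997)]
def kt(n,up): return K2[n]+3*SL-19*TZ-11*XT+up*KZ
E
python3 - <<'E'
from h import *
delta(kt("red",25),RT); print(25*KZ, K2["yellow"]-K2["red"],K2["green"]-K2["red"])
E
```

```text
dpos [-18.4   7.4 -16.8] drot [0.071 0.306 0.007] deg 18.0
[-9.55163536  1.84687579 23.02944445] [ 7.8 39.   0. ] [-15.  -78.4   0. ]
```

Emit:
arm_command(steps=[-6,2.5,0,0.024,0.1,0.002,0,-6,2.5,0,0.024,0.1,0.002,0,-6,2.5,0,0.024,0.1,0.002,0,0,0,0,0,0,0,0])

```text
clock: 3.9
position: [446.0, 62.6, 134.0]
orientation: [0.299, 2.889, -0.064]
contact_force: [0.2, -0.8, 0.3]
opening: -0.001
grip_force: 0.0
```

Run:
```python
from h import *
print(status.state()["joint_pos"].round(2));delta(kt("red",10),RT)
```

```text
[-0.07  0.33 -0.29  2.28  0.6   0.42  0.49]
dpos [ -8.6  10.1 -30.4] drot [0.046 0.133 0.016] deg 8.1
```

Emit:
arm_command(steps=[-4,5,0,0.023,0.07,0.008,0,-4.6,5,0,0.023,0.063,0.008,0,0,0,-10,0,0,0,0,0,0,-10,0,0,0,0,0,0,0,0,0,0,0])

```text
clock: 4.4
position: [434.5, 73.3, 111.5]
orientation: [0.28, 3.029, -0.023]
contact_force: [0.7, -0.2, 0.7]
opening: 0.003
grip_force: 0.0
```

Run:
```python
from h import *
print(status.state()["joint_pos"].round(2));delta(kt("red",0),RT)
```

```text
[ 0.04  0.4  -0.41  2.23  0.45  0.5   0.66]
dpos [  6.7  -1.4 -17.1] drot [ 0.006 -0.001 -0.007] deg 0.5
```

Good control here. Descending onto red.

Emit:
arm_command(steps=[3,-0.7,-7,0,0,0,0,3,-0.7,-7,0,0,0,0,0.7,0,-3,0,0,0,0,0,0,0,0,0,0,0])

```text
clock: 4.8
position: [442.5, 72.3, 95.7]
orientation: [0.281, 3.029, -0.019]
contact_force: [-0.4, 0.4, 0.9]
opening: 0.002
grip_force: 0.0
```

Emit:
arm_command(steps=[0.8,-0.1,-2,0,0,0,0,0,0,0,0,0,0,0])

```text
clock: 5.0
position: [443.6, 72.1, 94.2]
orientation: [0.282, 3.028, -0.019]
contact_force: [0.1, 0.1, -0.5]
opening: 0.0
grip_force: 0.0
```

Emit:
arm_command(steps=[0.8,-0.1,-2,0,0,0,0,0,0,0,0,0,0,0])

```text
clock: 5.2
position: [444.4, 72.0, 92.3]
orientation: [0.282, 3.028, -0.019]
contact_force: [0.5, -0.7, 1.7]
opening: 0.002
grip_force: 0.9
```

Emit:
arm_command(steps=[0.8,-0.1,-2,0,0,0,0,0,0,0,0,0,0,0])

```text
clock: 5.4
position: [445.2, 71.9, 90.2]
orientation: [0.282, 3.028, -0.019]
contact_force: [-0.7, -0.3, 2.8]
opening: 0.002
grip_force: 1.5
```

Emit:
arm_command(steps=[0.8,-0.1,-2,0,0,0,0,0,0,0,0,0,0,0])

```text
clock: 5.6
position: [445.9, 71.8, 88.6]
orientation: [0.282, 3.028, -0.019]
contact_force: [-3.8, -1.5, 12.5]
opening: 0.0
grip_force: 6.1
```

Emit:
arm_command(steps=[0.4,-0.1,-1,0,0,0,0,0,0,0,0,0,0,0])

```text
clock: 5.8
position: [446.1, 71.8, 88.2]
orientation: [0.281, 3.027, -0.02]
contact_force: [-6.5, -0.9, 23.6]
opening: 0.002
grip_force: 11.8
```

Emit:
arm_command(steps=[-7,1,17,0,0,0,0,3.9,19.5,0,0,0,0,0,3.9,19.5,0,0,0,0,0,0,0,0,0,0,0,0])

```text
clock: 6.2
position: [447.9, 114.6, 104.5]
orientation: [0.277, 3.027, -0.015]
contact_force: [-0.3, -0.1, -0.7]
opening: -0.004
grip_force: 0.0
```

Run:
```python
from h import *
s=cams.snapshot("wrist");save(s,"w2.png")
print(status.state()["joint_pos"].round(2));delta(kt("yellow",0),RT)
```

```text
[-0.06  0.44 -0.39  2.18  0.46  0.51  0.58]
dpos [ 1.8 -1.9 -9.8] drot [ 0.003  0.001 -0.008] deg 0.5
```

View pics/w2.png

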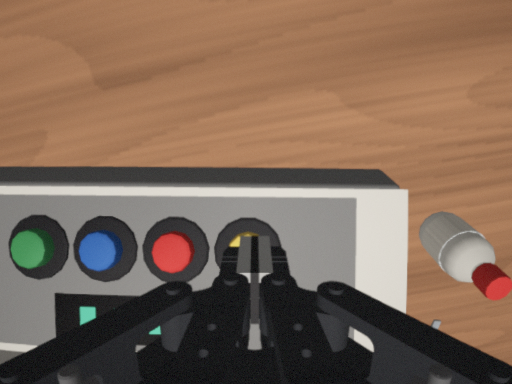

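The wrist view shows the fingertips over yellow (248,235) about 3 mm too far left, with red up again at (172,252).

Emit:
arm_command(steps=[0.9,-3,-6,0,0,0,0,2,-0.4,-5,0,0,0,0,0,0,0,0,0,0,0])

```text
clock: 6.55
position: [449.6, 107.0, 92.3]
orientation: [0.284, 3.029, -0.021]
contact_force: [-1.3, -0.4, 1.0]
opening: -0.0
grip_force: 0.7
```

Emit:
arm_command(steps=[0.8,-0.1,-2,0,0,0,0,0.4,-0.1,-1,0,0,0,0,0,0,0,0,0,0,0])

```text
clock: 6.85
position: [450.8, 107.7, 90.1]
orientation: [0.282, 3.029, -0.02]
contact_force: [-1.3, -1.9, 2.4]
opening: -0.001
grip_force: 1.4
```

Emit:
arm_command(steps=[0.8,-0.1,-2,0,0,0,0,0,0,0,0,0,0,0])

```text
clock: 7.05
position: [451.6, 107.8, 88.3]
orientation: [0.282, 3.028, -0.02]
contact_force: [-3.7, -1.4, 7.0]
opening: -0.002
grip_force: 3.8
```

Emit:
arm_command(steps=[0.6,-0.1,-1.5,0,0,0,0,0,0,0,0,0,0,0])

```text
clock: 7.25
position: [451.8, 107.7, 87.7]
orientation: [0.281, 3.028, -0.021]
contact_force: [-9.3, -3.3, 22.7]
opening: -0.003
grip_force: 12.2
```

Emit:
arm_command(steps=[-9,1.5,22,0,0,0,0,-7.6,-39,0,0,0,0,0,-7.6,-39,0,0,0,0,0,-7.6,-39.4,0,0,0,0,0,0,0,0,0,0,0,0])

```text
clock: 7.75
position: [419.3, -13.2, 108.4]
orientation: [0.294, 3.028, -0.023]
contact_force: [0.1, 0.6, -0.7]
opening: 0.0
grip_force: 0.0
```

Run:
```python
from h import *
print(status.state()["joint_pos"].round(2));delta(kt("green",0),RT)
```

```text
[ 0.26  0.38 -0.42  2.28  0.45  0.45  0.85]
dpos [  6.9   6.7 -14.1] drot [ 0.005 -0.001  0.003] deg 0.3
```

Emit:
arm_command(steps=[2,0,-5,0,0,0,0,2,0,-5,0,0,0,0,0,0,0,0,0,0,0])

```text
clock: 8.05
position: [425.4, -6.3, 98.1]
orientation: [0.277, 3.029, -0.017]
contact_force: [0.5, 0.0, 0.1]
opening: -0.001
grip_force: 0.0
```

Emit:
arm_command(steps=[1.6,-0.3,-4,0,0,0,0,0.8,-0.1,-2,0,0,0,0,0,0,0,0,0,0,0])

```text
clock: 8.35
position: [427.4, -7.5, 92.5]
orientation: [0.279, 3.028, -0.018]
contact_force: [-0.4, 0.4, 0.7]
opening: 0.001
grip_force: 0.7
```

Emit:
arm_command(steps=[0.8,-0.1,-2,0,0,0,0,0,0,0,0,0,0,0])

```text
clock: 8.55
position: [428.1, -8.0, 90.7]
orientation: [0.281, 3.028, -0.018]
contact_force: [0.2, 1.9, 2.8]
opening: -0.003
grip_force: 1.2
```

Emit:
arm_command(steps=[0.8,-0.1,-2,0,0,0,0,0,0,0,0,0,0,0])

```text
clock: 8.75
position: [428.9, -8.2, 88.7]
orientation: [0.281, 3.028, -0.018]
contact_force: [-1.0, 3.6, 3.9]
opening: -0.003
grip_force: 1.8
```

Emit:
arm_command(steps=[0.4,-0.1,-1,0,0,0,0,0,0,0,0,0,0,0])

```text
clock: 8.95
position: [429.1, -8.3, 88.1]
orientation: [0.281, 3.028, -0.019]
contact_force: [-3.9, 3.3, 11.5]
opening: 0.0
grip_force: 6.1
```

Emit:
arm_command(steps=[0.4,-0.1,-1,0,0,0,0,0,0,0,0,0,0,0])

```text
clock: 9.15
position: [429.3, -8.3, 87.7]
orientation: [0.28, 3.027, -0.019]
contact_force: [-8.1, 4.8, 23.5]
opening: 0.0
grip_force: 12.5
```

Emit:
arm_command(steps=[-14,2,36,0,0,0,0,0,0,45,0,0,0,0,0,0,45,0,0,0,0,0,0,45,0,0,0,0,0,0,0,0,0,0,85])

```text
clock: 9.65
position: [418.1, -6.9, 262.8]
orientation: [0.283, 3.019, -0.02]
contact_force: [0.1, -0.0, -0.4]
opening: 0.159
grip_force: 0.0
```

Run:
```python
from h import *
st=status.state();print(st["joint_pos"].round(2),st["position"])
s=cams.snapshot("top");save(s,"t2.png")
cv2.imwrite("pics/t2c.png",cv2.resize(cv2.imread("pics/t2.png")[160:240,200:300],(750,600),interpolation=3))
s=cams.snapshot("wrist");save(s,"w3.png")
```

```text
[ 0.48  0.14 -0.62  2.05  0.15  0.88  1.16] [418.07772603  -6.88294825 262.84008069]
```

View pics/w3.png

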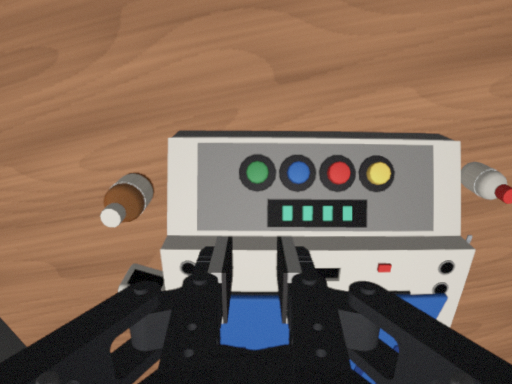

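All keys are up, each had its full ~5 mm travel to a hard stop, and blue was never touched. Next I go to a view pose on the fastener's axis, turned for the grip.

```bash
cat >> h.py <<'E'
def N(t): return F@[np.sin(t),0,np.cos(t)]
def RG(phi,t):  # grip across wing at joint angle phi, panel tilt t
    hx=np.array([np.cos(t),0,-np.sin(t)]); hy=np.array([0,1,0.])
    y=-(np.cos(phi)*hx-np.sin(phi)*hy); return Rtool(-N(t),F@y)
E
python3 - <<'E'
from h import *
delta(np.array([544,31,189])+170*N(.221),RG(.92,.221))
E
```

```text
dpos [164.9  31.5  96.4] drot [0.1   0.3   0.648] deg 41.3
```

Emit:
arm_command(steps=[28,5,16,0.016,0.05,0.108,85,28,5,16,0.016,0.05,0.108,85,28,5,16,0.017,0.05,0.108,85,28,5,16,0.017,0.05,0.108,85,28,6,16,0.017,0.05,0.108,85])

```text
clock: 10.25
position: [556.2, 18.2, 336.1]
orientation: [0.527, -2.934, -0.11]
contact_force: [-0.1, 0.4, 0.8]
opening: 0.997
grip_force: 0.0
```

Emit:
arm_command(steps=[25,5,16,0.017,0.05,0.108,85,0,0,0,0,0,0,85])

```text
clock: 10.45
position: [583.9, 24.5, 350.3]
orientation: [0.674, -2.852, -0.138]
contact_force: [0.8, -0.6, -1.1]
opening: 0.995
grip_force: 0.0
```

Run:
```python
from h import *
st=status.state();print(st["joint_pos"].round(2),st["position"],st["opening"])
delta(np.array([544,31,189])+170*N(.221),RG(.92,.221))
s=cams.snapshot("wrist");save(s,"w4.png")
print([ (d["uv"],d["score"]) for d in cams.pinpoint("wrist","fastener_grip")+cams.pinpoint("wrist","hatch_press")])
```

```text
[ 0.32  0.58 -0.73  1.23  0.26  1.66  1.68] [583.86590097  24.490501   350.29235477] 0.9946368648375402
dpos [-3.3 -0.6  4.6] drot [-0.003 -0.007 -0.004] deg 0.5
[([254.5, 177.2], 0.67), ([369.6, 207.9], 0.42), ([297.0, 202.3], 0.55)]
```

View pics/w4.png

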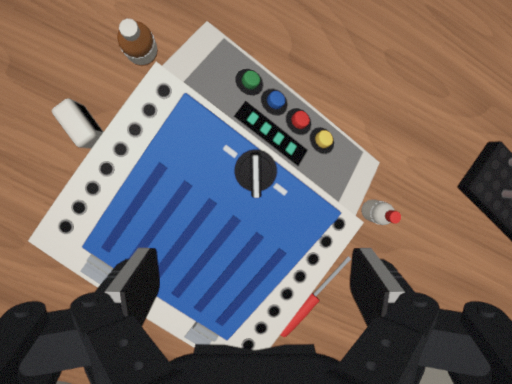

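The wrist view shows the white line vertical at (256,157)–(256,197) and the marks at (230,151) and (281,189). That puts the fastener at about +0.93 rad, matching the top view.

Run:
```python
from h import *
np.set_printoptions(precision=2,suppress=True)
s=cams.snapshot("wrist"); h=cv2.cvtColor(s["img"],cv2.COLOR_RGB2HSV)
w=((h[...,1]<60)&(h[...,2]>150)).astype(np.uint8)
n,l,st,c=cv2.connectedComponentsWithStats(w[130:215,215:300]); c=c+[215,130]
P={}
for i in range(1,n):
    if st[i,4]>15:
        v,u=np.nonzero(l==i); d=np.linalg.svd(np.c_[u,v]-[u.mean(),v.mean()],full_matrices=False)[2][0]
        print(st[i],c[i],"axis deg",np.degrees(np.arctan2(d[1],d[0])),world(s,c[i]))
# plane fit of panel in bare zone
pts=[]
hsvb=(h[...,0]>105)&(h[...,0]<120)&(h[...,1]>150)&(h[...,2]>80)
v,u=np.nonzero(hsvb)
k=np.arange(0,len(u),15)
pts=np.array([world(s,(u[i],v[i])) for i in k if v[i]<250]); pts=pts@F
for it in range(4):
    A=np.c_[pts[:,:2],np.ones(len(pts))]; co=np.linalg.lstsq(A,pts[:,2],rcond=None)[0]; r=pts[:,2]-A@co; pts=pts[abs(r)<4]
print("plane",co,len(pts),"tilt",np.arctan(co[0]))
```

```text
[ 14   0  71  54 638] [266.87 154.12] axis deg 37.22305970066128 [510.52  42.09 115.53]
[ 7 19 14 13 83] [228.55 154.58] axis deg 36.90062443028839 [531.84   1.15 164.36]
[ 37  30   5  42 201] [254.04 179.86] axis deg 89.48903252056671 [543.39  30.2  191.76]
[58 57 13 12 78] [278.79 192.21] axis deg 37.15446263328033 [543.71  62.06 164.68]
plane [ -0.21   0.   272.09] 710 tilt -0.20573562398093997
```

Marks midpoint and line centre agree to 2 mm: the grip point is about (543.3, 30.5, 190) and the angle about 0.92. To keep joint 7 well away from its limit, I take the half-turned grasp.

Emit:
arm_command(steps=[0,0,0,-0.0313,0.0061,-0.1462,85,0,0,0,-0.0313,0.0061,-0.1462,85,0,0,0,-0.0313,0.0061,-0.1462,85,0,0,0,-0.0313,0.0061,-0.1462,85,0,0,0,-0.0313,0.0061,-0.1462,85])

```text
clock: 11.15
position: [579.2, 23.7, 354.0]
orientation: [-0.429, -2.89, -0.02]
contact_force: [-0.6, 0.1, 0.3]
opening: 0.994
grip_force: 0.0
```

Emit:
arm_command(steps=[0,0,0,-0.0313,0.0061,-0.1462,85,0,0,0,-0.0313,0.0061,-0.1462,85,0,0,0,-0.0313,0.0061,-0.1462,85,0,0,0,-0.0313,0.0061,-0.1462,85,0,0,0,-0.0313,0.0061,-0.1462,85])

```text
clock: 11.65
position: [579.1, 23.6, 354.0]
orientation: [-1.462, -2.543, 0.093]
contact_force: [0.1, -0.8, 0.3]
opening: 0.99
grip_force: 0.0
```

Emit:
arm_command(steps=[0,0,0,-0.0313,0.0061,-0.1462,85,0,0,0,-0.0313,0.0061,-0.1462,85,0,0,0,-0.0313,0.0061,-0.1462,85,0,0,0,-0.0313,0.0061,-0.1462,85,0,0,0,-0.0313,0.0061,-0.1462,85])

```text
clock: 12.15
position: [579.1, 23.6, 354.0]
orientation: [-2.32, -1.856, 0.196]
contact_force: [0.4, 0.5, -0.2]
opening: 0.991
grip_force: 0.0
```

Emit:
arm_command(steps=[0,0,0,-0.0313,0.0061,-0.1462,85,0,0,0,-0.0313,0.0061,-0.1462,85,0,0,0,-0.0313,0.0061,-0.1462,85,0,0,0,-0.0313,0.0061,-0.1462,85,0,0,0,-0.0313,0.0061,-0.1462,85])

```text
clock: 12.65
position: [579.1, 23.6, 354.1]
orientation: [-2.893, -0.898, 0.276]
contact_force: [-0.3, -0.5, -0.3]
opening: 0.998
grip_force: 0.0
```

Emit:
arm_command(steps=[0,0,0,-0.0313,0.0061,-0.1462,60,0,0,0,0,0,0,60])

```text
clock: 12.85
position: [579.3, 23.8, 354.1]
orientation: [-2.964, -0.689, 0.288]
contact_force: [-1.0, -0.6, 0.9]
opening: 0.703
grip_force: 0.0
```

```bash
cat >> h.py <<'E'
T=.215; G=np.array([543.3,30.5,190.])
def RG2(phi,t): R=RG(phi,t); R[:,:2]*=-1; return R
E
python3 - <<'E'
from h import *
st=status.state();print(st["clock"],st["joint_pos"].round(2),st["position"],st["opening"])
delta(G+60*N(T),RG2(.92,T)); print(57*N(T))
E
```

```text
12.85 [-0.09  0.49  0.07  1.26 -0.08  1.6  -1.14] [579.27032156  23.79653889 354.05200314] 0.7030333248486387
dpos [ -23.4    4.3 -105.4] drot [0.001 0.008 0.003] deg 0.5
[11.93965781 -2.3086167  55.68765447]
```

Descend to 60 mm above the grip, then to 3 mm above it with the fingers 60 mm open.

Emit:
arm_command(steps=[-8,1.5,-35,0,0.008,0,60,-8,1.4,-35,0,0,0,60,-7.4,1.4,-35.4,0,0,0,60,-4,0.8,-18.6,0,0,0,60,-4,0.8,-18.6,0,0,0,60])

```text
clock: 13.35
position: [547.6, 29.8, 210.2]
orientation: [-2.957, -0.699, 0.3]
contact_force: [0.4, 0.1, -0.2]
opening: 0.706
grip_force: 0.0
```

Emit:
arm_command(steps=[-4,0.7,-18.5,0,0,0,60,0,0,0,0,0,0,60])

```text
clock: 13.55
position: [542.7, 30.7, 191.0]
orientation: [-2.956, -0.698, 0.306]
contact_force: [0.3, -0.1, -0.3]
opening: 0.703
grip_force: 0.0
```

Run:
```python
from h import *
st=status.state();print(st["joint_pos"].round(2),st["position"],st["contact_force"],st["opening"])
delta(G+3*N(T),RG2(.92,T))
s=cams.snapshot("wrist");save(s,"w5.png")
```

```text
[-0.1   0.55  0.05  1.62 -0.09  1.19 -1.12] [542.68175049  30.65591961 190.96901833] [ 0.30756206 -0.13334531 -0.33460153] 0.7027197820725579
dpos [ 1.2 -0.3  2. ] drot [-0.    -0.004 -0.004] deg 0.3
```

View pics/w5.png

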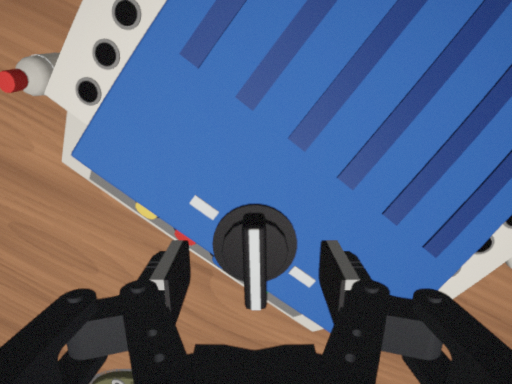

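The wing (256,215–308) is upright and midway between the fingers at 185 and 328. Closing.

Emit:
arm_command(steps=[1,-0.2,2,0,0,0,0,0,0,0,0,0,0,0,0,0,0,0,0,0,0,0,0,0,0,0,0,0,0,0,0,0,0,0,0])

```text
clock: 14.1
position: [546.2, 31.5, 195.0]
orientation: [-2.958, -0.695, 0.299]
contact_force: [-0.9, 2.6, 1.4]
opening: 0.093
grip_force: 61.6
```

Emit:
arm_command(steps=[0,0,0,0,0,0,0])

```text
clock: 14.2
position: [546.1, 31.5, 194.8]
orientation: [-2.958, -0.695, 0.299]
contact_force: [-1.6, 4.1, 2.0]
opening: 0.097
grip_force: 61.6
```

Emit:
arm_command(steps=[0,0,0,0.0275,-0.0053,0.1284,0,0,0,0,0.0275,-0.0053,0.1284,0,0,0,0,0.0275,-0.0053,0.1284,0,0,0,0,0.0275,-0.0053,0.1284,0])

```text
clock: 14.6
position: [545.6, 32.1, 194.8]
orientation: [-2.632, -1.425, 0.25]
contact_force: [-2.4, 4.3, 2.1]
opening: 0.094
grip_force: 61.6
```

Emit:
arm_command(steps=[0,0,0,0.0275,-0.0053,0.1284,0,0,0,0,0.0275,-0.0053,0.1284,0,0,0,0,0.0275,-0.0053,0.1284,0,0,0,0,0,0,0,0])

```text
clock: 15.0
position: [545.1, 32.3, 194.8]
orientation: [-2.282, -1.895, 0.204]
contact_force: [-3.9, 6.2, 2.9]
opening: 0.095
grip_force: 61.7
```

Run:
```python
from h import *
st=status.state();print(st["joint_pos"].round(2),st["position"],st["contact_force"],st["ft_torque"],st["opening"])
delta(G+3*N(T),RG2(0,T))
s=cams.snapshot("wrist");save(s,"w6.png")
cv2.imwrite("pics/w6c.png",cv2.resize(cv2.imread("pics/w6.png")[150:384,120:400],(700,585)))
```

```text
[ 0.06  0.55 -0.2   1.61  0.04  1.2  -0.33] [545.07950735  32.33412773 194.7629603 ] [-3.94880823  6.16667875  2.92221018] [ 1.26348279  0.59086015 -0.20544816] 0.09510034728910481
dpos [-1.2 -2.  -1.8] drot [-0.003 -0.002 -0.006] deg 0.4
```

View pics/w6c.png

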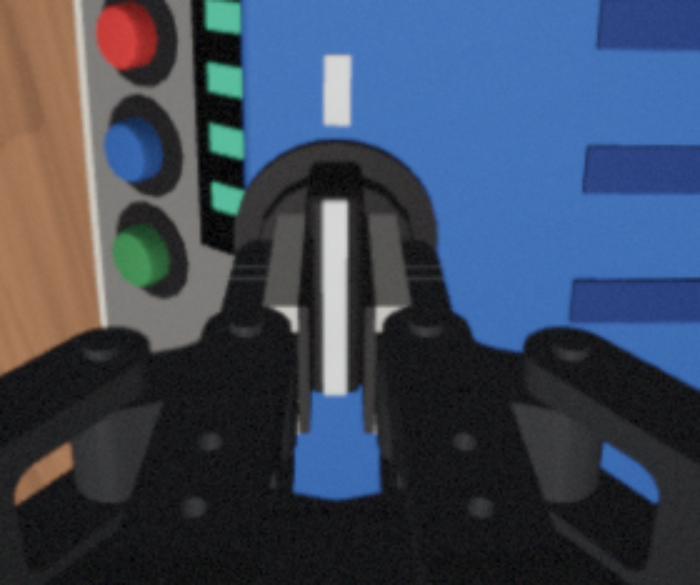

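The white line (335) lines up with the mark (337), so the fastener is at about 0. Release, lift off, close the fingers and move over the press point.

Emit:
arm_command(steps=[0,0,0,0,0,0,50,0,0,0,0,0,0,50,0,0,0,0,0,0,50,0,0,0,0,0,0,50])

```text
clock: 15.45
position: [546.3, 30.2, 194.6]
orientation: [-2.291, -1.89, 0.204]
contact_force: [0.9, 0.3, 0.1]
opening: 0.584
grip_force: 0.0
```

Emit:
arm_command(steps=[4.2,-0.8,19.5,0,0,0,50,6,-1.2,28,0,0,0,50,3,-0.6,14,0,0,0,0,0,0,0,0,0,0,0,0,0,0,0,0,0,0])

```text
clock: 15.95
position: [559.2, 28.0, 255.6]
orientation: [-2.29, -1.89, 0.205]
contact_force: [-0.6, -0.1, -0.2]
opening: 0.076
grip_force: 0.0
```

Run:
```python
from h import *
st=status.state();print(st["clock"],st["position"],st["contact_force"],st["opening"])
delta([548.2,85.6,208.5],RG2(0,0))
s=cams.snapshot("wrist");save(s,"w7.png"); h=cv2.cvtColor(s["img"],cv2.COLOR_RGB2HSV)
w=((h[...,1]<60)&(h[...,2]>150)).astype(np.uint8)
n,l,q,c=cv2.connectedComponentsWithStats(w[100:250,200:330])
for i in range(1,n):
    if 25<q[i,4]<900:
        v,u=np.nonzero(l==i); d=np.linalg.svd(np.c_[u,v]-[u.mean(),v.mean()],full_matrices=False)[2][0]
        print(q[i],c[i]+[200,100],np.degrees(np.arctan(d[0]/d[1])),world(s,c[i]+[200,100]).round(1))
```

```text
15.95 [559.15118477  27.95374434 255.61934453] [-0.63038571 -0.11427206 -0.20358512] 0.07591677184091905
dpos [-11.   57.6 -47.1] drot [-0.04  -0.211 -0.   ] deg 12.3
[ 48  50   9  21 166] [251.59036145 159.89156627] -0.08293617955888027 [543.6  62.  164.9]
[ 49  88   7  62 432] [252.        218.6412037] 0.0 [543.7  29.9 191.6]
```

The line and mark are parallel within 0.1°, so I'll move over the press point.

Emit:
arm_command(steps=[-4,20,0,-0.013,-0.07,0,0,-4,20,0,-0.013,-0.07,0,0,-3,17.6,0,-0.014,-0.071,0,0,0,0,-27,0,0,0,0,0,0,-20,0,0,0,0])

```text
clock: 16.5
position: [546.9, 86.6, 207.9]
orientation: [-2.42, -2.003, 0.001]
contact_force: [-0.2, -0.5, -0.7]
opening: 0.001
grip_force: 0.0
```

Emit:
arm_command(steps=[0,0,-10,0,0,0,0,0,0,-8,0,0,0,0,0,0,0,0,0,0,0])

```text
clock: 16.8
position: [547.9, 85.4, 190.0]
orientation: [-2.422, -1.999, 0.002]
contact_force: [-0.9, -0.5, 1.3]
opening: 0.002
grip_force: 0.0
```

Emit:
arm_command(steps=[0,0,-5,0,0,0,0,0,0,-5,0,0,0,0,0,0,0,0,0,0,0])

```text
clock: 17.1
position: [548.4, 85.6, 180.8]
orientation: [-2.423, -2.0, -0.0]
contact_force: [0.7, 0.6, 0.5]
opening: 0.001
grip_force: 0.2
```

Emit:
arm_command(steps=[-0.9,0.1,-5,0,0,0,0,-0.9,0.1,-5,0,0,0,0,-0.7,0.1,-5,0,0,0,0,0,0,0,0,0,0,0])

```text
clock: 17.5
position: [546.0, 86.2, 165.8]
orientation: [2.422, 2.0, 0.001]
contact_force: [0.6, -0.2, 2.7]
opening: 0.0
grip_force: 1.7
```

Emit:
arm_command(steps=[-0.7,0.1,-4,0,0,0,0,-0.6,0.1,-4,0,0,0,0,0,0,0,0,0,0,0])

```text
clock: 17.8
position: [545.0, 86.3, 158.0]
orientation: [2.422, 2.0, 0.002]
contact_force: [2.1, 0.6, 4.4]
opening: 0.001
grip_force: 2.4
```

Emit:
arm_command(steps=[-0.3,0.1,-4,0,0,0,0,-0.2,0.1,-3,0,0,0,0,0,0,0,0,0,0,0])

```text
clock: 18.1
position: [544.6, 86.4, 151.3]
orientation: [2.422, 2.0, 0.002]
contact_force: [1.6, -0.5, 7.0]
opening: -0.0
grip_force: 3.1
```

The panel has passed the 0.085 rad blocking height without a jump in force, so the tongue is in the slot. Continuing to the stop.

Emit:
arm_command(steps=[-0.2,0,-3,0,0,0,0,-0.1,0,-2,0,0,0,0,0,0,0,0,0,0,0])

```text
clock: 18.4
position: [544.3, 86.5, 146.5]
orientation: [2.422, 2.0, 0.002]
contact_force: [1.0, -0.1, 7.4]
opening: -0.0
grip_force: 3.6
```

Emit:
arm_command(steps=[0,0,-1.5,0,0,0,0,0,0,0,0,0,0,0])

```text
clock: 18.6
position: [544.3, 86.5, 145.1]
orientation: [2.422, 2.0, 0.002]
contact_force: [0.3, 1.2, 9.0]
opening: -0.0
grip_force: 3.7
```

Emit:
arm_command(steps=[0,0,-1.5,0,0,0,0,0,0,0,0,0,0,0])

```text
clock: 18.8
position: [544.3, 86.5, 143.7]
orientation: [2.422, 2.0, 0.002]
contact_force: [1.0, 0.4, 7.0]
opening: 0.001
grip_force: 3.9
```

Emit:
arm_command(steps=[0,0,-1,0,0,0,0,0,0,0,0,0,0,0])

```text
clock: 19.0
position: [544.3, 86.5, 142.8]
orientation: [2.422, 2.0, 0.002]
contact_force: [0.3, 0.4, 8.6]
opening: 0.002
grip_force: 4.0
```

Emit:
arm_command(steps=[0,0,-1,0,0,0,0,0,0,0,0,0,0,0])

```text
clock: 19.2
position: [544.3, 86.5, 142.7]
orientation: [2.422, 2.0, 0.003]
contact_force: [-1.6, 0.3, 15.9]
opening: -0.005
grip_force: 8.1
```

Hard stop at z = 142.7, close to the predicted 143. A final check in the scene view:

Run:
```python
from h import *
s=cams.snapshot("scene");save(s,"s2.png")
for uv in((310,219),(290,205),(300,190),(275,195)): print(uv,world(s,uv).round(1))
cv2.imwrite("pics/s2c.png",cv2.resize(cv2.imread("pics/s2.png")[130:290,200:360],(600,600),interpolation=3))
print(status.state()["contact_force"].round(1))
```

```text
(310, 219) [709.9  -3.3 119.2]
(290, 205) [627.6  13.1 123.2]
(300, 190) [625.5  89.2 125.4]
(275, 195) [563.3  25.7 124.2]
[-2.   0.2 16.8]
```

View pics/s2c.png

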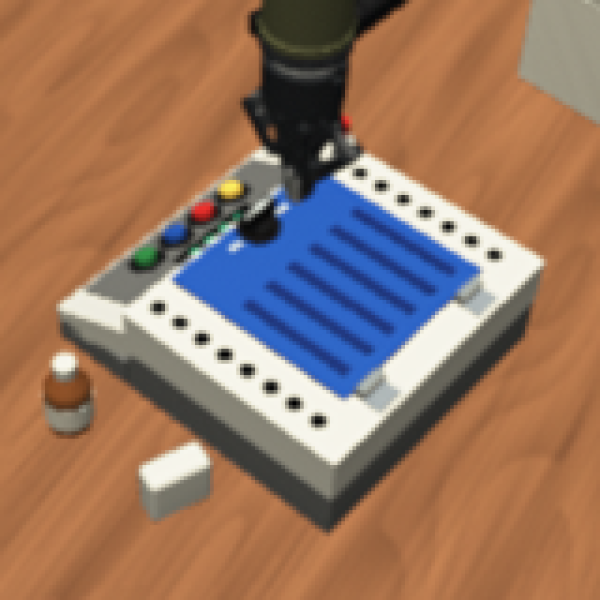

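The panel is level at z of about 124 mm, held by the fingertips at crop (298,190). The fastener is in line with the marks at (260,225), and the bottle and timer in view have not moved. Handing in.

```bash
python3 -c "
from plant import manip
print(manip.finish_job())"
```

```text
the job is handed in; nothing more can be done
None
```

I pressed red, yellow and green fully down in that order, leaving blue alone, then turned the fastener into line with the marks and handed the job in with the panel held flush and unlocked at about 17 N (time about 19 s; no verdict was returned).

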